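# Replace the cracked knob of a push-and-turn speed control

## Robot

A 7-joint arm with a two-finger parallel gripper is mounted at the origin on a cart in front of the work surface, level with it; the furniture and walls round the work are solid. World frame = base frame: x ahead of the robot, y to its left, z up, the work surface at z = 0. Lengths are in m, angles in rad, forces in N, time in s.
With the tool pointing down it reaches from about 0.375 to 0.925 m from the base axis. Payload 3.1 kg.
Tool frame: the origin (TCP) lies midway between the tips of the shut fingers; the grasp point (between the pads) lies tcp_to_grasp behind it (tcp_to_grasp is the distance from the TCP to the grasp point, in m); z points along the fingers, y is the line along which they close (so a half turn about z gives the same grasp; the last joint's range is limited). The gripper opens to 85 mm and grips with 20 to 120 N. Pads are 22 mm wide; open, the fingers measure 114 mm over their backs; the gripper's body (76 mm by 85 mm) begins 54 mm behind the grasp point. The pads swing forward as they close: fully open they stand 13 mm farther back than shut.
Start: joints at [1.105, 0.383, 0.044, 1.598, -0.018, 1.161, -0.05], TCP at [0.234, -0.607, 0.231] pointing down, gripper open.
Joint ranges: [-2.61, 2.61], [-0.41, 2.15], [-1.48, 1.57], [0, 2.5], [-1.57, 4.71], [0.05, 1.97], [-2.85, 2.85]. Speed limits (rad/s): [2.79, 2.79, 3.14, 3.14, 3.14, 3.14, 3.14].

## Interface

Orientations are given as a rotation vector (axis times angle).
In Python, from plant import get_obs, grab_frame, finish_job, tcp_to_grasp gives the robot as it stands. The module is installed in compiled form; this text tells all that it offers.
- The arm moves only by the tool move_arm, never from a script. Its argument "commands" is a list of rows, each a list of 5 numbers: the opening in per cent of the stroke, from 0 (shut) to 100 (fully open), then the shift along the tool's x, y, z in m, then the turn about the tool's z in rad. A call has 1 to 5 rows; each row is the pose to reach, as a shift and turn from the pose commanded when the call began, along the tool's axes at that moment; what a row does not reach only later rows make up. A row lasts 1/8 s, in which the tool goes at most 62.5 mm and 10.7 degrees, less where a joint would pass 70% of its speed; a pose out of reach is approached as far as the arm can. A call with a gripper value outside its range is refused whole. The fingers move at their own pace and stop on an object; "grip_force" is the grip in N (left out, the last holds). Time passes only in rows, so rows that repeat a pose let the fingers close. It gives the time, the measured TCP pose, the force, the opening and the grip force at its end, in the units of the state.
- get_obs(): the state, without advancing time (a new reading comes with each control period).
- grab_frame(name): name is "scene" or "top" or "wrist"; returns a dict with "img" (480x640x3 uint8, red, green, blue), "range_z" (480x640 float32, m along the optical axis (not along the pixel's ray), 0 where there is no reading), "vertical_fov" (degrees; the focal length in pixels is half the picture's height over the tangent of half this angle, whatever the lens; pixels are square), "cx", "cy" (the principal point, pixels), "rvec" (rotation vector, rad) and "tvec" (3), from world to camera coordinates, as OpenCV has them. Camera axes: x right, y down, z forward; pixel columns grow to the right and rows downward; lengths in m; the calibration is good to about 2 mm. The wrist camera is an equidistant fisheye: a pixel r from the principal point sees the ray r / f radians off the axis. A picture is of the moment at which its call begins.
- finish_job(): hands the job in; it is judged then, once.
The state is a dict: "time_s": time; "qpos": joint angles; "joint_vel": joint speeds; "joint_torque": joint torques, N m; "tcp_pos": TCP position; "eef_rot": TCP orientation; "ft_force": force on the tool from outside, world axes, zero at the start; "wrist_torque": the same for the moment, N m; "finger_gap": opening from 0.0 (shut) to 1.0 (fully open); "grasp_force": force on a finger pad.
Only numpy, scipy, OpenCV 4.12 (cv2) and the standard library are available. Lean on these libraries where they do the work, as an engineer would, in place of code of your own. Each camera call takes 0.05 s, during which the arm holds its last target. There are 200 camera calls.

## Task

The feed-speed control box on the saw's sliding table has a cracked knob: pull the cracked grey knob off the control's D-shaft and drop it into the red reject bin. Then take the new black knob, turn it so that the flat in its bore matches the flat of the shaft, push it fully home on the shaft and keep pressing, so that the sprung shaft is held all the way in (the drive only resets while it is held); finish like that, still pressing, and leave the tape measure, the pencil and the marker where they lie.

Things in the scene. Friction and masses are not known exactly. Their poses are not given: they have to be found in the camera images.
- control_box: Grey control box lying on its back, dark panel upward, 110 (x) x 160 (y) x 58 mm, fixed: it does not shift. Origin: centre of its underside. The upright knob shaft, with a white dial scale round it, stands on the panel at x = 0, y = +28 mm. At y = -45 mm are a red stop button (at most 17 mm above the panel) and a low green one.
- shaft_tip (a point): Centre of the upper end of the upright steel D-shaft, 82 mm above the table (24 mm above the panel) when not pressed. The shaft is 16 mm in diameter with one flat along its length, 3 mm from the axis, on the +x side of this frame, which turns with the shaft; z up; 0.7 mm chamfer at the tip. It turns only stiffly (0.03 N m) and stays put.
- shaft_press (a joint): How far the shaft is pressed straight down, m: 0 is out, 0.005 is fully in, at its hard stop. A spring resists with 4 N at the start and 9 N at the stop, and pushes it out again when let go.
- old_knob: The cracked knob: faded grey with red pointer line, a piece of its skirt broken away on the -x, +y side. At the start it sits on the shaft; it lifts straight off with almost no pull. Shape and sizes as new_knob, 50 g.
- new_knob: The new knob: black, white pointer line, about 60 g, upright on the table. Origin: centre of its underside, z up. Skirt 56 mm across, 7 mm high; hub 36 mm across up to z = 20 mm; on top a grip bar along x, 54 mm long, 16 mm wide (across y), z = 20 to 44 mm: pinch it across y. The pointer line runs from the middle of the bar to its +x end.
- new_knob_bore (a point): Centre of the bore's mouth in the new knob's underside (same point and axes as the knob). D-shaped blind bore, 16 mm deep, 18 mm across, its flat 3.7 mm from the axis on the +x (pointer) side: it fits only with knob +x along shaft +x (within about 10 degrees), as the old knob sat. Fully home the underside is 16 mm below the tip, 8 mm above the panel (3 mm with the shaft pressed in).
- reject_bin: Red sheet-steel reject bin, open on top, 140 (x) x 100 (y) x 60 mm high, walls and floor 3 mm, 1.2 kg, not fixed. Origin: centre of its underside. A small piece of waste wood (34 x 50 x 20 mm) lies in it. It and the new knob may stand either way round, left or right.
- tape_measure: Bystander: yellow tape measure, 43 x 90 x 62 mm, on the saw table behind the work. Origin: underside.
- pencil: Bystander: red pencil, 150 mm long, lying across the front edge of the sliding table, on the left. Origin: underside of its middle.
- marker: Bystander: white and blue marker pen, 135 mm long, lying across the front edge of the sliding table. Origin: underside of its middle.

How it is judged:
On the way, in this order (a step that is already met when the one before it is completed fails the run):
1. the cracked knob lies in the reject bin, let go (x of old_knob in the frame of reject_bin between -0.07 and 0.07 m and y of old_knob in the frame of reject_bin between -0.05 and 0.05 m and z of old_knob in the frame of reject_bin below 0.06 m and linear speed of old_knob below 0.05 m/s and contact force between the fingers and old_knob below 0.1 N), for 0.2 s.
2. the new knob is on the shaft, its flat matching, fully home (z of new_knob in the frame of shaft_tip below -0.014 m and horizontal distance between new_knob and shaft_tip below 0.003 m and angle between the x axis of new_knob and the x axis of shaft_tip, either way round below 0.35 rad and angle between new_knob's own z axis and vertical below 0.1 rad), for 0.2 s.
At the end, for the whole second after the job is handed in: The cracked knob lies in the reject bin. The new knob is home on the shaft (tip at least 14 of 16 mm inside, within 3 mm of the axis, flats matching within 0.35 rad, tilted less than 0.1 rad) and the fingers still press on it (more than 2 N) so that the shaft is held in by more than 4 of its 5 mm (all of step 2 and x of old_knob in the frame of reject_bin between -0.07 and 0.07 m and y of old_knob in the frame of reject_bin between -0.05 and 0.05 m and z of old_knob in the frame of reject_bin below 0.06 m and linear speed of old_knob below 0.05 m/s and value of joint shaft_press above 0.004 m and contact force between the fingers and new_knob above 2 N); the arm keeps its last pose, push and grip.
It fails at once if a bystander (tape measure, pencil or marker) is shifted by more than 4 cm (distance of any of tape_measure, pencil, marker from where it was at the start of the episode above 0.04 m).
It also fails if it takes over 54 s, if anything falls off the work surface, if the arm or the gripper's body presses on something with over 40 N, if the wrist force passes 120 N, or if a joint passes its speed limit or range.

## Working session

There is one attempt and no reset: what is moved stays moved. The work goes in short steps, Python scripts to look and compute and a tool call to move; the robot and the scene stay as the last step left them, time stands still between calls to the robot, and variables do not carry over. Pictures are saved under pics/ and viewed, at most 10 in all, crops included, and the job is handed in when it is done.

Besides the shell and the picture viewer there is one more tool, called by a JSON object that holds its "op" and its "data", one argument or row to a line. move_arm: Moves the arm, as the interface text tells. Its arguments: {"type":"object","properties":{"commands":{"type":"array","items":{"type":"array","items":{"type":"number"}}},"grip_force":{"type":"number"}},"required":["commands"]}

```bash
mkdir -p pics
cat > h.py <<'E'
import numpy as np, cv2
from scipy.spatial.transform import Rotation as R
from plant import get_obs, grab_frame, finish_job, tcp_to_grasp
def cloud(f):
    h,w=f["range_z"].shape; F=h/2/np.tan(np.radians(f["vertical_fov"])/2)
    v,u=np.mgrid[:h,:w]; z=f["range_z"]
    P=np.stack([(u-f["cx"])/F*z,(v-f["cy"])/F*z,z],-1)
    M=R.from_rotvec(np.ravel(f["rvec"])).as_matrix()
    W=(P-np.ravel(f["tvec"]))@M
    W[z==0]=np.nan
    return W
E
python3 - <<'E'
from h import *
o=get_obs();print(o,tcp_to_grasp)
for n in("scene","top"):
    f=grab_frame(n);np.savez("%s.npz"%n,**f);cv2.imwrite(f"pics/{n}.png",f["img"][...,::-1]);print(n,f["vertical_fov"],f["rvec"],f["tvec"])
E
```

```text
{'time_s': 0.0, 'qpos': array([ 1.1051865 ,  0.38382043,  0.04381145,  1.59965027, -0.01787672,
        1.16117643, -0.04990124]), 'joint_vel': array([-3.56632868e-05, -1.12056408e-03,  6.76604896e-04,  1.17017979e-03,
       -2.26015568e-05, -8.89897937e-04,  3.71849609e-04]), 'joint_torque': array([-5.10009559e-04, -4.33466220e+01,  1.02470543e+00, -2.49516392e+01,
        1.06672771e-02,  1.12392643e-02, -3.67435447e-06]), 'tcp_pos': array([ 0.23337119, -0.60561805,  0.22986087]), 'eef_rot': array([-3.08604418e+00, -5.74196234e-01,  1.00300439e-03]), 'ft_force': array([-0.06286907,  0.27268329, -0.00184396]), 'wrist_torque': array([-0.00858547, -0.02557975, -0.06269128]), 'grasp_force': 0.0, 'finger_gap': 1.0015416195649478} 0.0187
scene 47.64966498677847 [ 1.37012602 -2.25758129  0.82293779] [0.29746028 0.40280769 0.81987373]
top 55.23024051226526 [ 2.12368183 -2.12154483  0.19982771] [0.07207245 0.56154803 0.99660589]
```

View pics/top.png

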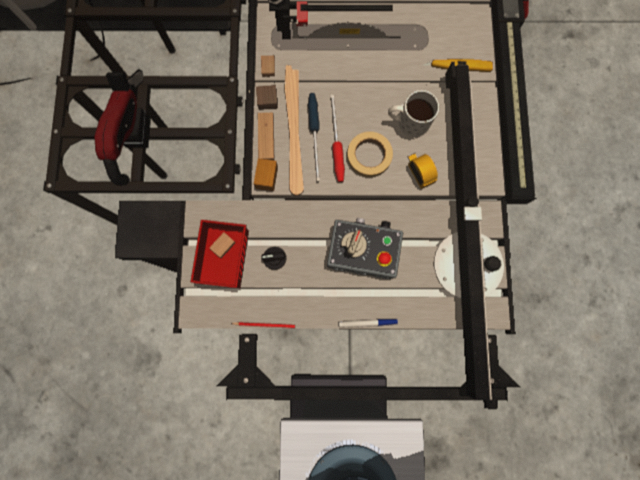

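View pics/scene.png

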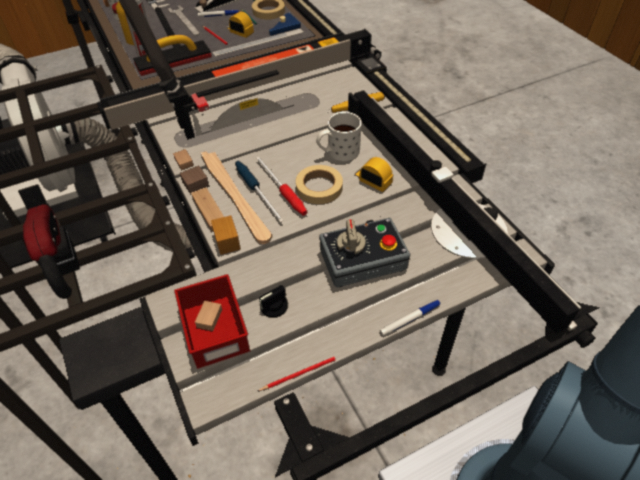

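The top view shows the bin at (220,254), the black knob at (273,258) with its pointer to the left, the box at (365,248) with the old knob at (353,243), and the pencil and marker at the front edge. The scene view agrees.

Run:
```python
from h import *
for n in("top","scene"):
    f=dict(np.load(n+".npz"));W=cloud(f);hsv=cv2.cvtColor(f["img"],cv2.COLOR_RGB2HSV)
    print(n)
    X,Y,Z=W[...,0],W[...,1],W[...,2]
    work=(X>.25)&(X<.8)&(Y>-.35)&(Y<.6)
    def rep(name,m):
        m=m.astype(np.uint8);k,l,s,c=cv2.connectedComponentsWithStats(m)
        if k<2:return print(name,None)
        i=1+np.argmax(s[1:,4]);mm=l==i;P=W[mm]
        r=cv2.minAreaRect((P[:,:2]*1000).astype(np.float32))
        print(name,s[i,4],c[i].round(1),"mean",P.mean(0).round(4),"rect",np.round(r[0],1),np.round(r[1],1),round(r[2],1),"z",np.percentile(Z[mm],[5,50,95]).round(3))
        return mm
    H,S,V=cv2.split(hsv)
    red=((H<8)|(H>172))&(S>150)
    rep("bin rim",work&red&(Z>.05)&(Z<.075)&(Y>.1))
    rep("panel",work&(Z>.05)&(Z<.066)&(S<100)&(Y<.15))
    rep("oldbar",work&(Z>.098)&(Z<.125)&(Y<.15)&(Y>-.15))
    rep("newknob",work&(V<75)&(Z>.003)&(Z<.06)&(Y>.08)&(Y<.3))
    rep("newbar",work&(Z>.032)&(Z<.06)&(Y>.1)&(Y<.3)&~red)
    rep("green",work&(H>45)&(H<85)&(S>100)&(Z>.05))
    rep("stop",work&red&(Z>.062)&(Y<.1))
    b=(Y<-.15)&(Y>-.7)&(X>.1)&(X<.9)
    print("fence maxz",np.nanmax(Z[b]), np.nanpercentile(Z[b],[50,90,99]))
f=dict(np.load("top.npz"));i=f["img"][215:300,185:410,::-1]
cv2.imwrite("pics/crop.png",cv2.resize(i,None,fx=3.5,fy=3.5,interpolation=cv2.INTER_CUBIC))
```

```text
top
bin rim 623 [216.5 251.2] mean [0.5231 0.3022 0.0614] rect [518.2 297.8] [105.3 144.8] 83.3 z [0.053 0.062 0.066]
panel 2632 [365.1 248.9] mean [ 0.5289 -0.0331  0.0581] rect [531.  -33.5] [160.1 110.7] 79.9 z [0.054 0.058 0.062]
oldbar 180 [354.7 242.1] mean [ 0.5352 -0.0056  0.1101] rect [536.1  -5.9] [15.6 54.7] 67.9 z [0.106 0.11  0.113]
newknob 372 [274.5 258. ] mean [0.5124 0.1749 0.0236] rect [515.2 177.1] [51.1 51.7] 42.4 z [0.006 0.02  0.046]
newbar 548 [264.9 173.3] mean [0.7108 0.1991 0.0471] rect [712.6 199.8] [45.8 64.8] 82.1 z [0.04  0.048 0.051]
green 29 [386.6 240.3] mean [ 0.5473 -0.0812  0.0647] rect [547. -81.] [11.3 11.5] 5.7 z [0.062 0.065 0.067]
stop 101 [384.4 257.7] mean [ 0.5063 -0.0739  0.0742] rect [505.8 -74.5] [23.3 25.5] 6.3 z [0.071 0.074 0.078]
fence maxz 0.10031316560145297 [0.00137495 0.07598168 0.08799564]
scene
bin rim 977 [208.3 314.1] mean [0.5168 0.3035 0.0604] rect [517.5 300.4] [104.9 146.9] 83.2 z [0.051 0.062 0.065]
panel 2521 [363.  247.6] mean [ 0.5231 -0.0244  0.0579] rect [530.8 -30.9] [160.6 112.4] 79.8 z [0.053 0.058 0.061]
oldbar 204 [351.3 230.9] mean [ 0.5331 -0.0017  0.109 ] rect [537.3  -4.5] [17.3 59.4] 67.6 z [0.101 0.11  0.113]
newknob 599 [274.7 302.4] mean [0.506  0.1794 0.0243] rect [505.7 178.5] [35.7 53.8] 10.6 z [0.005 0.022 0.046]
newbar 592 [224.6 230.2] mean [0.708  0.2029 0.0465] rect [714. 202.] [44.9 70. ] 81.9 z [0.036 0.048 0.05 ]
green 42 [380.7 227. ] mean [ 0.5492 -0.0807  0.064 ] rect [550.4 -82. ] [13.9 24.8] 40.4 z [0.059 0.064 0.067]
stop 119 [388.4 239.8] mean [ 0.5049 -0.0712  0.0741] rect [506.2 -72.4] [25.9 25.5] 56.8 z [0.071 0.074 0.077]
fence maxz 0.10028151792885634 [-0.00084314  0.07506109  0.08625053]
```

View pics/crop.png

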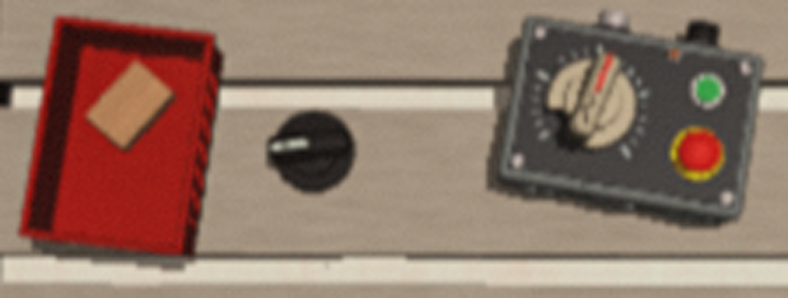

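The crop shows the red pointer pointing up and slightly right, so the old knob and shaft yaw is about -22°. The new knob's white pointer points left and slightly down, about 100°. I'll approach above the old knob with the tool x axis at 158°.

Add to h.py:
```python
def togo(x,y,z,yaw):
    o=get_obs();M=R.from_rotvec(o["eef_rot"]).as_matrix();d=M.T@(np.array([x,y,z])-o["tcp_pos"])
    t=np.degrees(np.arctan2(M[1,0],M[0,0]));a=(t-yaw+180)%360-180
    print("t",round(o["time_s"],2),"tcp",o["tcp_pos"].round(4),"yaw",t.round(1),"tilt",M[2].round(3),"shift",d.round(4),"turn",np.radians(a).round(3),"F",o["ft_force"].round(1),"q",o["qpos"].round(2),"gap",round(o["finger_gap"],3),"gf",round(o["grasp_force"],1))
```

```text
(no output)
```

{"op": "move_arm", "data": {
  "commands": [
    [100, 0.033, -0.03, 0, -0.15],
    [100, 0.066, -0.06, 0, -0.3],
    [100, 0.1, -0.09, 0, -0.45],
    [100, 0.133, -0.12, 0, -0.6],
    [100, 0.166, -0.15, 0, -0.75]
  ],
  "grip_force": 40
}}

```text
time_s: 0.72
tcp_pos: [0.3349, -0.4051, 0.2308]
eef_rot: [-2.659, -1.672, 0.0]
ft_force: [0.4, -0.6, -0.2]
finger_gap: 1.003
grasp_force: 0.0
```

```bash
python3 -c "
from h import *
togo(.536,-.005,.17,158)"
```

```text
t 0.72 tcp [ 0.3349 -0.4051  0.2308] yaw 64.3 tilt [ 0.    -0.001 -1.   ] shift [0.4477 0.0079 0.0609] turn -1.635 F [ 0.4 -0.6 -0.2] q [ 0.96  0.16 -0.18  1.89  0.03  1.1   0.33] gap 1.003 gf 0.0
```

{"op": "move_arm", "data": {
  "commands": [
    [100, 0.045, 0, 0.0, -0.164],
    [100, 0.09, 0.001, 0.0, -0.328],
    [100, 0.135, 0.002, 0.0, -0.492],
    [100, 0.18, 0.003, 0, -0.656],
    [100, 0.224, 0.004, 0.0, -0.82]
  ]
}}

```text
time_s: 1.35
tcp_pos: [0.4364, -0.2057, 0.2309]
eef_rot: [-1.771, -2.594, 0.0]
ft_force: [0.2, -0.4, 0.0]
finger_gap: 1.002
grasp_force: 0.0
```

```bash
python3 -c "
from h import *
togo(.536,-.005,.16,158)"
```

```text
t 1.35 tcp [ 0.4364 -0.2057  0.2309] yaw 111.3 tilt [ 0. -0. -1.] shift [0.1507 0.1658 0.0709] turn -0.814 F [ 0.2 -0.4  0. ] q [ 0.76  0.09 -0.42  1.97  0.04  1.09  0.69] gap 1.002 gf 0.0
```

{"op": "move_arm", "data": {
  "commands": [
    [100, 0.03, 0.033, 0.0, -0.164],
    [100, 0.06, 0.066, 0.01, -0.328],
    [100, 0.09, 0.1, 0.03, -0.492],
    [100, 0.12, 0.133, 0.05, -0.656],
    [100, 0.151, 0.166, 0.07, -0.814]
  ]
}}

```text
time_s: 1.98
tcp_pos: [0.5373, -0.0058, 0.1604]
eef_rot: [-0.601, -3.083, 0.001]
ft_force: [0.5, -0.5, 0.4]
finger_gap: 1.005
grasp_force: 0.0
```

```bash
python3 -c "
from h import *
togo(.536,-.005,.089,158)
f=grab_frame('wrist');np.savez('w1.npz',**f);print(f['vertical_fov'],f['cx'],f['cy']);cv2.imwrite('pics/w1.png',f['img'][...,::-1])"
```

```text
t 1.98 tcp [ 0.5373 -0.0058  0.1604] yaw 157.9 tilt [ 0. -0. -1.] shift [0.0015 0.0003 0.0714] turn -0.001 F [ 0.5 -0.5  0.4] q [ 0.48  0.32 -0.63  1.91  0.22  0.99  0.94] gap 1.005 gf 0.0
65.70646984690485 325.3573835186588 238.05268569286554
```

View pics/w1.png

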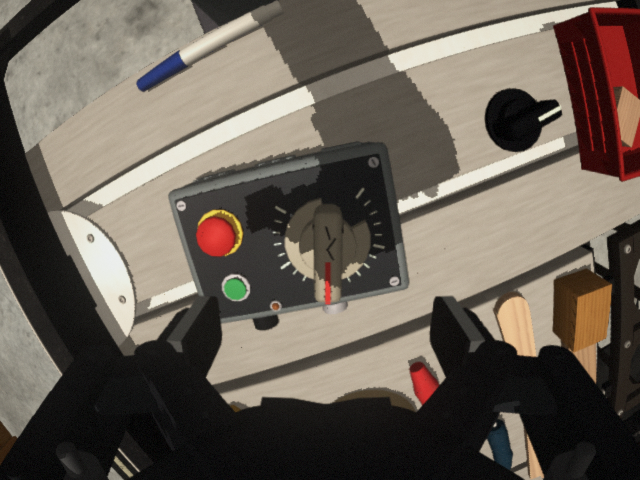

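The wrist view shows the old bar at (328,255), vertical and midway between the fingers, so it is aligned. Next: descend and close.

{"op": "move_arm", "data": {
  "commands": [
    [100, 0.001, 0, 0.03, 0],
    [100, 0.001, 0, 0.055, 0],
    [100, 0.001, 0, 0.071, 0],
    [15, 0.001, 0, 0.071, 0],
    [10, 0.001, 0, 0.071, 0]
  ]
}}

```text
time_s: 2.65
tcp_pos: [0.5369, -0.0064, 0.0911]
eef_rot: [0.609, 3.081, 0.001]
ft_force: [-1.5, 1.2, -0.9]
finger_gap: 0.605
grasp_force: 0.0
```

{"op": "move_arm", "data": {
  "commands": [
    [0, 0, 0, 0, 0],
    [0, 0, 0, 0, 0],
    [0, 0, 0, 0, 0],
    [0, 0, 0, 0, 0]
  ]
}}

```text
time_s: 3.15
tcp_pos: [0.5371, -0.006, 0.0911]
eef_rot: [0.608, 3.08, 0.001]
ft_force: [0.1, 0.9, 4.2]
finger_gap: 0.171
grasp_force: 42.1
```

{"op": "move_arm", "data": {
  "commands": [
    [0, 0, 0, -0.02, 0],
    [0, 0, 0, -0.04, 0],
    [0, 0, 0, -0.06, 0],
    [0, 0, 0, -0.075, 0],
    [0, 0, 0, -0.08, 0]
  ]
}}

```text
time_s: 3.78
tcp_pos: [0.5368, -0.0064, 0.1719]
eef_rot: [0.608, 3.08, -0.0]
ft_force: [0.3, -0.4, -0.1]
finger_gap: 0.179
grasp_force: 41.7
```

```bash
python3 -c "
from h import *
togo(.483,.303,.17,173)"
```

```text
t 3.77 tcp [ 0.5368 -0.0064  0.1719] yaw 157.7 tilt [-0.002  0.    -1.   ] shift [0.1674 0.2657 0.0016] turn -0.268 F [ 0.3 -0.4 -0.1] q [ 0.49  0.3  -0.64  1.9   0.21  1.    0.94] gap 0.179 gf 41.7
```

{"op": "move_arm", "data": {
  "commands": [
    [0, 0.03, 0.048, 0, -0.05],
    [0, 0.063, 0.1, 0, -0.1],
    [0, 0.093, 0.148, 0, -0.16],
    [0, 0.124, 0.197, 0, -0.22],
    [0, 0.15, 0.238, 0, -0.268]
  ]
}}

```text
time_s: 4.4
tcp_pos: [0.4866, 0.2729, 0.17]
eef_rot: [-0.186, -3.135, 0.0]
ft_force: [0.2, -0.1, -0.5]
finger_gap: 0.174
grasp_force: 41.7
```

```bash
python3 -c "
from h import *
togo(.483,.303,.065,173)
f=grab_frame('wrist');cv2.imwrite('pics/w2.png',f['img'][...,::-1])"
```

```text
t 4.4 tcp [0.4866 0.2729 0.17  ] yaw 173.2 tilt [ 0.001 -0.    -1.   ] shift [0.007  0.0295 0.105 ] turn 0.003 F [ 0.2 -0.1 -0.5] q [ 0.08  0.38 -0.79  1.85  0.31  1.04  0.62] gap 0.174 gf 41.7
```

View pics/w2.png

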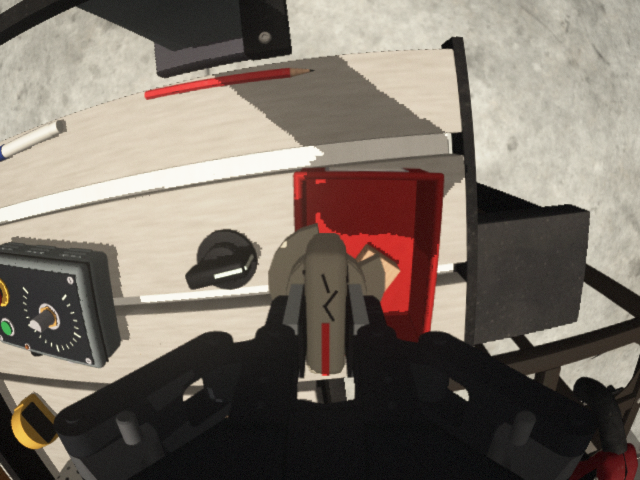

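The wrist view shows the cracked knob held at (327,300), the bin at (370,255) just to its right, and the wood piece beyond it. I'll shift over and lower it into the near half.

{"op": "move_arm", "data": {
  "commands": [
    [0, 0.005, 0.03, 0, 0],
    [0, 0.005, 0.03, 0.02, 0],
    [0, 0.005, 0.03, 0.06, 0],
    [0, 0.005, 0.03, 0.095, 0],
    [0, 0.005, 0.03, 0.105, 0]
  ]
}}

```text
time_s: 5.08
tcp_pos: [0.4843, 0.2968, 0.061]
eef_rot: [-0.194, -3.129, 0.009]
ft_force: [0.0, -1.0, -1.1]
finger_gap: 0.179
grasp_force: 41.7
```

{"op": "move_arm", "data": {
  "commands": [
    [0, 0, 0, 0.01, 0],
    [0, 0, 0, 0.015, 0],
    [42, 0, 0, 0.015, 0],
    [42, 0, 0, 0.015, 0],
    [42, 0, 0, 0.01, 0]
  ]
}}

```text
time_s: 5.7
tcp_pos: [0.4867, 0.3013, 0.0559]
eef_rot: [0.191, 3.135, 0.0]
ft_force: [0.4, 0.5, 0.1]
finger_gap: 0.423
grasp_force: 0.0
```

{"op": "move_arm", "data": {
  "commands": [
    [42, 0, 0, -0.01, 0],
    [42, 0, 0, -0.04, 0],
    [60, 0, 0, -0.08, 0],
    [100, 0, 0, -0.11, 0],
    [100, 0, 0, -0.11, 0]
  ]
}}

```text
time_s: 6.32
tcp_pos: [0.4885, 0.3031, 0.1692]
eef_rot: [0.19, 3.129, 0.006]
ft_force: [-0.5, 0.3, 0.4]
finger_gap: 0.986
grasp_force: 0.0
```

```bash
python3 -c "
from h import *
togo(.513,.177,.16,100)
f=grab_frame('wrist');cv2.imwrite('pics/w3.png',f['img'][...,::-1])
f=grab_frame('top');W=cloud(f);np.savez('top2.npz',**f);Z=W[...,2]
m=(W[...,0]>.46)&(W[...,0]<.56)&(W[...,1]>.13)&(W[...,1]<.225)
for lo,hi in((.034,.06),(.012,.06)):
  P=W[m&(Z>lo)&(Z<hi)];r=cv2.minAreaRect((P[:,:2]*1000).astype(np.float32));print(len(P),P.mean(0).round(4),r)
"
```

```text
t 6.33 tcp [0.4885 0.3031 0.1692] yaw 173.0 tilt [-0.006  0.004 -1.   ] shift [-0.0396 -0.1223  0.0089] turn 1.275 F [-0.5  0.3  0.4] q [ 0.03  0.42 -0.79  1.81  0.34  1.04  0.55] gap 0.986 gf 0.0
167 [0.514  0.1769 0.0439] ((514.7071533203125, 177.59390258789062), (16.057743072509766, 53.52878952026367), 7.008130073547363)
262 [0.5123 0.1764 0.0356] ((513.7080078125, 177.06326293945312), (53.2484130859375, 36.83670425415039), 82.06915283203125)
```

View pics/w3.png

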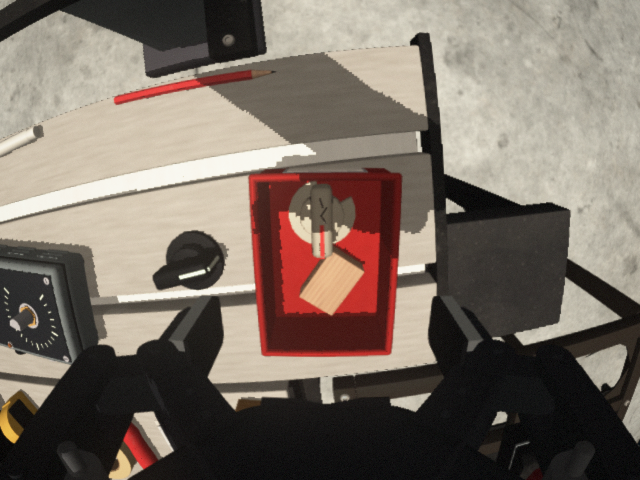

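The old knob sits in the bin at (322,215). The new knob's pointer faces +y, with bar yaw 97° and centre (0.5147, 0.1775). I'll go above it.

{"op": "move_arm", "data": {
  "commands": [
    [100, -0.01, -0.03, 0, 0.17],
    [100, -0.02, -0.06, 0, 0.34],
    [100, -0.03, -0.09, 0, 0.51],
    [100, -0.041, -0.1215, 0.01, 0.68],
    [100, -0.041, -0.1215, 0.02, 0.86]
  ]
}}

```text
time_s: 7.05
tcp_pos: [0.5123, 0.1705, 0.143]
eef_rot: [-1.498, -2.76, 0.007]
ft_force: [0.1, -0.1, -0.4]
finger_gap: 0.998
grasp_force: 0.0
```

{"op": "move_arm", "data": {
  "commands": [
    [100, 0, 0, 0.02, 0.18],
    [100, 0, 0, 0.04, 0.36],
    [100, 0, 0, 0.05, 0.466],
    [100, 0, 0, 0.05, 0.466]
  ]
}}

```text
time_s: 7.55
tcp_pos: [0.5102, 0.1748, 0.0928]
eef_rot: [-2.077, -2.353, 0.008]
ft_force: [-0.6, 1.4, 0.1]
finger_gap: 0.995
grasp_force: 0.0
```

```bash
python3 -c "
from h import *
togo(.5147,.1775,.023,97)
f=grab_frame('wrist');cv2.imwrite('pics/w4.png',f['img'][...,::-1])"
```

```text
t 7.55 tcp [0.5102 0.1748 0.0928] yaw 97.1 tilt [-0.001 -0.005 -1.   ] shift [0.0022 0.0052 0.0698] turn 0.002 F [-0.6  1.4  0.1] q [ 0.01  0.4  -0.49  1.95  0.24  0.86 -0.48] gap 0.995 gf 0.0
```

View pics/w4.png

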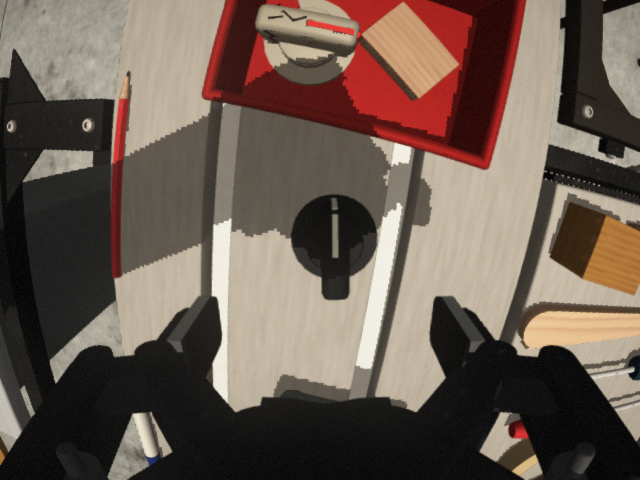

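The wrist view shows the new knob at (335,240), its bar vertical and its pointer toward image up (tool +x). It is about 5 mm right of the tool centre, as computed.

{"op": "move_arm", "data": {
  "commands": [
    [100, 0.002, 0.005, 0.02, 0],
    [100, 0.002, 0.005, 0.045, 0],
    [100, 0.002, 0.005, 0.064, 0],
    [100, 0.002, 0.005, 0.068, 0],
    [0, 0.002, 0.005, 0.068, 0]
  ]
}}

```text
time_s: 8.22
tcp_pos: [0.5172, 0.1784, 0.0274]
eef_rot: [-2.08, -2.354, -0.0]
ft_force: [0.5, 0.5, -0.4]
finger_gap: 0.819
grasp_force: 0.0
```

{"op": "move_arm", "data": {
  "commands": [
    [0, 0, 0, 0, 0],
    [0, 0, 0, 0, 0],
    [0, 0, 0, 0, 0],
    [0, 0, 0, 0, 0],
    [0, 0, 0, 0, 0]
  ],
  "grip_force": 60
}}

```text
time_s: 8.85
tcp_pos: [0.5179, 0.1786, 0.0281]
eef_rot: [2.08, 2.353, 0.002]
ft_force: [-0.2, -0.3, 5.1]
finger_gap: 0.17
grasp_force: 62.1
```

{"op": "move_arm", "data": {
  "commands": [
    [0, 0, 0, -0.03, 0],
    [0, 0, 0, -0.07, 0],
    [0, 0, 0, -0.11, 0],
    [0, 0, 0, -0.12, 0],
    [0, 0, 0, -0.12, 0]
  ]
}}

```text
time_s: 9.48
tcp_pos: [0.5171, 0.178, 0.1471]
eef_rot: [2.081, 2.353, 0.0]
ft_force: [-1.3, -0.7, -0.9]
finger_gap: 0.173
grasp_force: 61.3
```

```bash
python3 -c "
from h import *
togo(.537,-.006,.15,-22)
f=grab_frame('wrist');cv2.imwrite('pics/w5.png',f['img'][...,::-1])
f=grab_frame('top');W=cloud(f);Z=W[...,2]
m=(abs(W[...,0]-.537)<.02)&(abs(W[...,1]+.006)<.02)&(Z>.07)
P=W[m];print(len(P),P.round(4).tolist()[:60])
m=(abs(W[...,0]-.53)<.1)&(abs(W[...,1]+.03)<.12)&(Z>.053)&(Z<.063)
print(cv2.minAreaRect((W[m][:,:2]*1000).astype(np.float32)))"
```

```text
t 9.47 tcp [0.5171 0.178  0.1471] yaw 97.0 tilt [-0.  0. -1.] shift [-0.1851 -0.0028 -0.0028] turn 2.078 F [-1.3 -0.7 -0.9] q [ 0.04  0.33 -0.52  1.9   0.2   0.96 -0.45] gap 0.173 gf 61.3
37 [[0.5401, 0.0005, 0.0834], [0.5397, -0.0016, 0.0852], [0.5381, 0.0004, 0.0817], [0.5383, -0.0019, 0.0806], [0.5378, -0.0039, 0.0835], [0.5378, -0.0062, 0.0834], [0.5377, -0.0083, 0.0838], [0.537, 0.0021, 0.075], [0.5353, 0.0006, 0.0848], [0.5356, -0.0017, 0.0831], [0.536, -0.0041, 0.0811], [0.5361, -0.0064, 0.0803], [0.5358, -0.0085, 0.0819], [0.5358, -0.0107, 0.0822], [0.5358, -0.0129, 0.082], [0.5354, 0.0019, 0.0709], [0.533, 0.0007, 0.0852], [0.5333, -0.0017, 0.0836], [0.5333, -0.0039, 0.0833], [0.5334, -0.0061, 0.0832], [0.5331, -0.0082, 0.0845], [0.5336, -0.0106, 0.0819], [0.5333, -0.0127, 0.0834], [0.5312, 0.0005, 0.0827], [0.5313, -0.0017, 0.0822], [0.5309, -0.0038, 0.0848], [0.5314, -0.0062, 0.0816], [0.531, -0.0082, 0.084], [0.5318, -0.0108, 0.0792], [0.5307, -0.0002, 0.0719], [0.5294, -0.0019, 0.08], [0.5292, -0.004, 0.0815], [0.5294, -0.0063, 0.0802], [0.5294, -0.0085, 0.08], [0.5296, -0.0108, 0.0791], [0.5286, -0.0047, 0.0712], [0.528, -0.0067, 0.0749]]
((530.8880615234375, -33.40760040283203), (159.2485809326172, 109.66893768310547), 79.84661102294922)
```

View pics/w5.png

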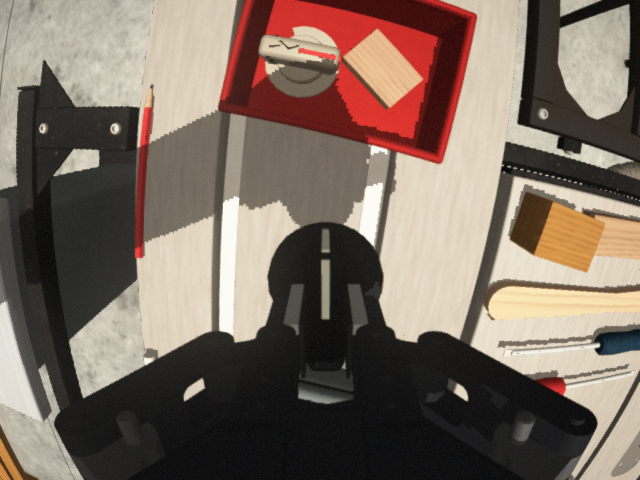

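The knob is held straight, its pointer line at (325,275) centred between the fingers. The shaft is at about (0.5363, -0.006). I'll carry and turn it.

{"op": "move_arm", "data": {
  "commands": [
    [0, -0.035, 0, 0, 0.17],
    [0, -0.07, 0, 0, 0.34],
    [0, -0.105, 0, 0, 0.51],
    [0, -0.14, -0.001, 0, 0.68],
    [0, -0.165, -0.002, 0, 0.85]
  ]
}}

```text
time_s: 10.2
tcp_pos: [0.5338, 0.0119, 0.145]
eef_rot: [-2.87, -1.275, 0.007]
ft_force: [-0.3, 0.5, -0.6]
finger_gap: 0.164
grasp_force: 61.3
```

{"op": "move_arm", "data": {
  "commands": [
    [0, 0, 0, 0, 0.17],
    [0, 0, 0, 0, 0.34],
    [0, 0, 0, 0, 0.51],
    [0, 0, 0, 0, 0.68],
    [0, 0, 0, 0, 0.85]
  ]
}}

```text
time_s: 10.82
tcp_pos: [0.5337, 0.0141, 0.1449]
eef_rot: [3.141, -0.018, -0.007]
ft_force: [0.3, -0.3, -0.2]
finger_gap: 0.173
grasp_force: 61.3
```

```bash
python3 -c "
from h import *
togo(.5363,-.006,.12,-22)"
```

```text
t 10.82 tcp [0.5337 0.0141 0.1449] yaw -0.7 tilt [-0.004  0.    -1.   ] shift [0.0029 0.02   0.0249] turn 0.372 F [ 0.3 -0.3 -0.2] q [ 0.05  0.28 -0.18  1.94  0.06  0.93 -1.74] gap 0.173 gf 61.3
```

{"op": "move_arm", "data": {
  "commands": [
    [0, 0.0015, 0.01, 0, 0.17],
    [0, 0.003, 0.02, 0.01, 0.34],
    [0, 0.003, 0.02, 0.02, 0.372],
    [0, 0.003, 0.02, 0.025, 0.372],
    [0, 0.003, 0.02, 0.025, 0.372]
  ]
}}

```text
time_s: 11.45
tcp_pos: [0.5374, -0.0051, 0.1212]
eef_rot: [3.086, -0.587, -0.004]
ft_force: [-0.2, 0.2, -0.9]
finger_gap: 0.17
grasp_force: 61.3
```

```bash
python3 -c "
from h import *
togo(.5363,-.006,.11,-22)
f=grab_frame('top');W=cloud(f);Z=W[...,2]
m=(abs(W[...,0]-.5363)<.05)&(abs(W[...,1]+.006)<.05)&(Z>.088)&(Z<.104)
P=W[m];print(len(P),cv2.minEnclosingCircle((P[:,:2]*1000).astype(np.float32)))
f2=grab_frame('scene');W=cloud(f2);Z=W[...,2]
m=(abs(W[...,0]-.5363)<.05)&(abs(W[...,1]+.006)<.05)&(Z>.088)&(Z<.104)
P=W[m];print(len(P),cv2.minEnclosingCircle((P[:,:2]*1000).astype(np.float32)))
a=cv2.resize(f['img'][190:300,290:430],(560,440));b=cv2.resize(f2['img'][170:300,280:430],None,fx=3.385,fy=3.385)[:440]
cv2.imwrite('pics/pre.png',cv2.resize(np.hstack([a[:,:400],b[:,:400]]),(800,440))[...,::-1])"
```

```text
t 11.45 tcp [ 0.5374 -0.0051  0.1212] yaw -21.5 tilt [-0.002  0.001 -1.   ] shift [-0.0007  0.0013  0.0112] turn 0.008 F [-0.2  0.2 -0.9] q [ 0.03  0.31 -0.11  1.96  0.04  0.88 -2.05] gap 0.17 gf 61.3
81 ((528.4913940429688, 3.9430618286132812), 23.191774368286133)
253 ((539.9361572265625, -6.270578384399414), 29.671733856201172)
```

View pics/pre.png

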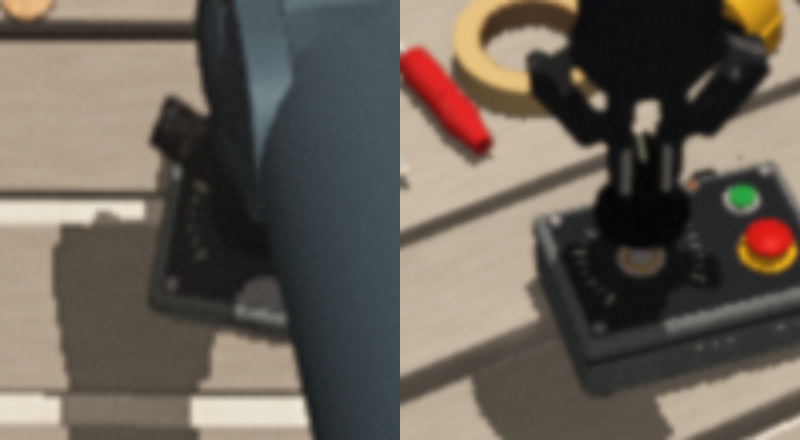

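The scene half shows the knob at (643,210) right above the shaft collar at (640,258). The top half is hidden by the arm. Descend gently.

{"op": "move_arm", "data": {
  "commands": [
    [0, -0.0005, 0.001, 0.006, 0],
    [0, -0.0005, 0.001, 0.01, 0],
    [0, -0.0005, 0.001, 0.013, 0],
    [0, -0.0005, 0.001, 0.015, 0],
    [0, -0.0005, 0.001, 0.016, 0]
  ]
}}

```text
time_s: 12.18
tcp_pos: [0.5375, -0.0066, 0.1069]
eef_rot: [3.085, -0.59, -0.0]
ft_force: [-3.3, 0.3, 5.7]
finger_gap: 0.172
grasp_force: 62.1
```

```bash
python3 -c "
from h import *
togo(.5363,-.006,.0935,-22)"
```

```text
t 12.18 tcp [ 0.5375 -0.0066  0.1069] yaw -21.7 tilt [-0.  0. -1.] shift [-0.0013 -0.0001  0.0134] turn 0.006 F [-3.3  0.3  5.7] q [ 0.03  0.33 -0.11  1.97  0.05  0.85 -2.05] gap 0.172 gf 62.1
```

The shaft pushes the knob toward -x (-3.3 N), so I'll shift about 1.3 mm along tool -x and continue.

{"op": "move_arm", "data": {
  "commands": [
    [0, -0.0007, 0, 0, 0],
    [0, -0.0013, 0, 0, 0],
    [0, -0.0013, 0, 0.001, 0],
    [0, -0.0013, 0, 0.002, 0],
    [0, -0.0013, 0, 0.002, 0]
  ]
}}

```text
time_s: 12.8
tcp_pos: [0.5374, -0.0065, 0.1057]
eef_rot: [3.085, -0.591, 0.003]
ft_force: [-1.4, -0.9, 7.3]
finger_gap: 0.173
grasp_force: 62.3
```

{"op": "move_arm", "data": {
  "commands": [
    [0, 0, 0, -0.002, 0],
    [0, -0.0008, 0, -0.002, 0],
    [0, -0.0015, 0, -0.001, 0],
    [0, -0.0015, 0, -0.001, 0],
    [0, -0.0015, 0, 0.0, 0]
  ]
}}

```text
time_s: 13.42
tcp_pos: [0.5371, -0.0064, 0.1061]
eef_rot: [3.085, -0.591, 0.008]
ft_force: [0.1, -1.8, 7.4]
finger_gap: 0.17
grasp_force: 62.2
```

{"op": "move_arm", "data": {
  "commands": [
    [0, 0, 0, -0.004, 0],
    [0, 0, 0, -0.006, 0],
    [0, 0, 0, -0.006, 0],
    [0, 0, 0, -0.006, 0]
  ]
}}

```text
time_s: 13.92
tcp_pos: [0.5343, -0.0051, 0.1097]
eef_rot: [-3.086, 0.59, 0.002]
ft_force: [0.2, 0.2, -0.1]
finger_gap: 0.166
grasp_force: 61.4
```

```bash
python3 -c "
from h import *
togo(.536,-.006,.11,-22)
f=grab_frame('scene');W=cloud(f);Z=W[...,2]
m=(abs(W[...,0]-.5363)<.045)&(abs(W[...,1]+.006)<.04)&(Z>.083)&(Z<.090)
P=W[m];print(len(P),P.min(0),P.max(0))
A=np.c_[2*P[:,:2],np.ones(len(P))];s=np.linalg.lstsq(A,(P[:,:2]**2).sum(1),rcond=None)[0];print('skirt fit',s[:2],np.sqrt(s[2]+s[:2]@s[:2]))
f=grab_frame('wrist');cv2.imwrite('pics/w6.png',f['img'][...,::-1])"
```

```text
t 13.93 tcp [ 0.5343 -0.0051  0.1097] yaw -21.6 tilt [-0.001  0.    -1.   ] shift [ 0.0019  0.0002 -0.0003] turn 0.006 F [ 0.2  0.2 -0.1] q [ 0.03  0.32 -0.11  1.97  0.05  0.85 -2.06] gap 0.166 gf 61.4
175 [ 0.50784449 -0.03146756  0.08322714] [0.56379548 0.02260879 0.08999003]
skirt fit [ 0.53552949 -0.00461723] 0.024053894689197008
```

{"op": "move_arm", "data": {
  "commands": [
    [0, 0.0012, -0.0003, 0, 0],
    [0, 0.0012, -0.0003, 0, 0],
    [0, 0.0012, -0.0003, 0.003, 0],
    [0, 0.0012, -0.0003, 0.005, 0],
    [0, 0.0012, -0.0003, 0.006, 0]
  ]
}}

```text
time_s: 14.65
tcp_pos: [0.5365, -0.0057, 0.1052]
eef_rot: [3.086, -0.591, 0.001]
ft_force: [-2.7, -0.3, 8.2]
finger_gap: 0.167
grasp_force: 62.3
```

```bash
python3 -c "
from h import *
togo(.536,-.006,.0935,-22);print(get_obs()['wrist_torque'])"
```

```text
t 14.65 tcp [ 0.5365 -0.0057  0.1052] yaw -21.7 tilt [ 0. -0. -1.] shift [-0.0003  0.0004  0.0117] turn 0.006 F [-2.7 -0.3  8.2] q [ 0.03  0.33 -0.11  1.97  0.05  0.85 -2.06] gap 0.167 gf 62.3
[0.00483943 0.66840699 0.02213651]
```

{"op": "move_arm", "data": {
  "commands": [
    [0, -0.001, 0, -0.003, 0],
    [0, -0.002, 0, -0.003, 0],
    [0, -0.003, 0, -0.003, 0],
    [0, -0.004, 0, -0.003, 0]
  ]
}}

```text
time_s: 15.15
tcp_pos: [0.5336, -0.0041, 0.1075]
eef_rot: [-3.085, 0.59, -0.005]
ft_force: [4.2, -2.1, 1.5]
finger_gap: 0.168
grasp_force: 61.6
```

{"op": "move_arm", "data": {
  "commands": [
    [0, -0.001, 0, 0, 0],
    [0, -0.002, 0, 0, 0]
  ]
}}

```text
time_s: 15.4
tcp_pos: [0.5331, -0.004, 0.1076]
eef_rot: [-3.085, 0.59, -0.01]
ft_force: [6.9, -1.7, -1.2]
finger_gap: 0.165
grasp_force: 61.2
```

{"op": "move_arm", "data": {
  "commands": [
    [0, 0.001, 0, 0, 0],
    [0, 0.0025, 0, 0, 0],
    [0, 0.004, 0, 0, 0]
  ]
}}

```text
time_s: 15.78
tcp_pos: [0.5338, -0.0043, 0.107]
eef_rot: [-3.085, 0.59, 0.002]
ft_force: [1.2, -0.2, 0.8]
finger_gap: 0.164
grasp_force: 61.5
```

{"op": "move_arm", "data": {
  "commands": [
    [0, 0.0015, 0, 0, 0],
    [0, 0.003, 0, 0, 0],
    [0, 0.0045, 0, 0, 0]
  ]
}}

```text
time_s: 16.15
tcp_pos: [0.5355, -0.005, 0.106]
eef_rot: [-3.086, 0.589, 0.011]
ft_force: [-3.6, 3.5, 0.7]
finger_gap: 0.166
grasp_force: 61.5
```

It is engaged: lateral walls on both sides and Fz near 0. I'll centre it and push down.

{"op": "move_arm", "data": {
  "commands": [
    [0, -0.003, 0, 0, 0],
    [0, -0.003, 0, 0.003, 0],
    [0, -0.003, 0, 0.006, 0],
    [0, -0.003, 0, 0.009, 0],
    [0, -0.003, 0, 0.011, 0]
  ]
}}

```text
time_s: 16.77
tcp_pos: [0.5355, -0.0048, 0.0962]
eef_rot: [-3.085, 0.59, 0.001]
ft_force: [-2.0, 5.5, 2.9]
finger_gap: 0.169
grasp_force: 61.8
```

```bash
python3 -c "
from h import *
togo(.534,-.0045,.0885,-22)"
```

```text
t 16.77 tcp [ 0.5355 -0.0048  0.0962] yaw -21.6 tilt [-0.001 -0.001 -1.   ] shift [-0.0015  0.0003  0.0077] turn 0.006 F [-2.   5.5  2.9] q [ 0.03  0.34 -0.11  1.98  0.05  0.83 -2.06] gap 0.169 gf 61.8
```

{"op": "move_arm", "data": {
  "commands": [
    [0, -0.0005, -0.001, 0.001, 0],
    [0, -0.001, -0.0015, 0.003, 0],
    [0, -0.001, -0.0015, 0.005, 0],
    [0, -0.001, -0.0015, 0.007, 0],
    [0, -0.001, -0.0015, 0.009, 0]
  ]
}}

```text
time_s: 17.4
tcp_pos: [0.5357, -0.0046, 0.0888]
eef_rot: [3.084, -0.591, 0.001]
ft_force: [-5.9, 1.2, 18.0]
finger_gap: 0.17
grasp_force: 63.9
```

```bash
python3 -c "
from h import *
togo(.534,-.0045,.0885,-22)"
```

```text
t 17.4 tcp [ 0.5357 -0.0046  0.0888] yaw -21.7 tilt [ 0.001  0.001 -1.   ] shift [-0.0016  0.0006  0.0003] turn 0.005 F [-5.9  1.2 18. ] q [ 0.03  0.35 -0.11  1.98  0.05  0.81 -2.06] gap 0.17 gf 63.9
```

Fz is 18 N, above the 9 N stop spring, and z is at the expected pressed-in height. I'll settle it and verify with a picture.

{"op": "move_arm", "data": {
  "commands": [
    [0, -0.001, 0, 0.001, 0],
    [0, -0.001, 0, 0.001, 0],
    [0, -0.001, 0, 0.001, 0],
    [0, -0.001, 0, 0.001, 0]
  ]
}}

```text
time_s: 17.9
tcp_pos: [0.5356, -0.0046, 0.0888]
eef_rot: [3.084, -0.592, 0.004]
ft_force: [-4.3, 1.8, 14.3]
finger_gap: 0.172
grasp_force: 63.4
```

```bash
python3 -c "
from h import *
togo(.534,-.0045,.0885,-22)
f=grab_frame('scene');W=cloud(f);Z=W[...,2]
m=(abs(W[...,0]-.536)<.028)&(abs(W[...,1]+.006)<.028)
for lo,hi in((.058,.068),(.066,.07)):print(lo,(m&(Z>lo)&(Z<hi)).sum())
print(np.histogram(Z[m&(W[...,0]<.525)],np.arange(.054,.12,.003)))
a=f['img'][170:300,280:430];b=grab_frame('top')['img'][215:345,150:300]
cv2.imwrite('pics/end.png',cv2.resize(np.hstack([a,b]),(798,346))[...,::-1])"
```

```text
t 17.9 tcp [ 0.5356 -0.0046  0.0888] yaw -21.7 tilt [ 0.002  0.001 -1.   ] shift [-0.0015  0.0005  0.0003] turn 0.005 F [-4.3  1.8 14.3] q [ 0.03  0.35 -0.11  1.98  0.05  0.81 -2.06] gap 0.172 gf 63.4
0.058 190
0.066 163
(array([11, 66, 35, 18, 54, 46,  7, 10,  8,  9,  8,  6, 12,  9, 19, 11, 27,
       36,  8,  6,  6]), array([0.054, 0.057, 0.06 , 0.063, 0.066, 0.069, 0.072, 0.075, 0.078,
       0.081, 0.084, 0.087, 0.09 , 0.093, 0.096, 0.099, 0.102, 0.105,
       0.108, 0.111, 0.114, 0.117]))
```

View pics/end.png

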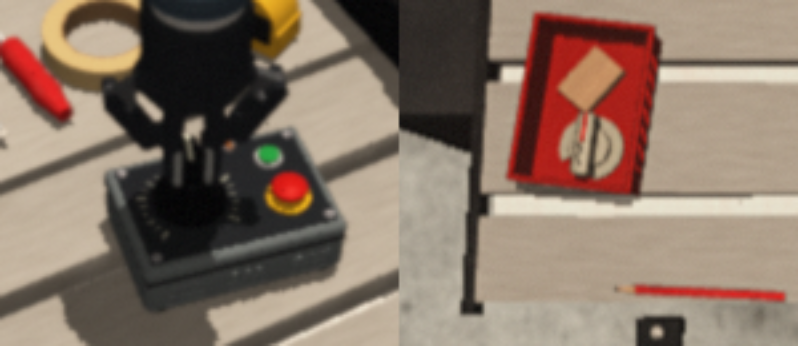

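The picture shows the knob seated low on the panel at (190,200), skirt top about 68 mm as expected when pressed in. The old knob is in the bin and the pencil is untouched. Handing in.

```bash
python3 -c "
from h import *
print(finish_job())"
```

```text
the job is handed in; nothing more can be done
None
```

I handed the job in with the arm still pressing; no verdict came back. The cracked knob is in the reject bin, and the new knob is home on the shaft, held in at about 14 N. I touched none of the bystanders.

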